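# Check the re-seated octave of a keyboard with a slide of the fingertips

### The arm

A 7-joint arm with a two-finger parallel gripper is mounted at the origin on the work surface. World frame = base frame: x ahead of the robot, y to its left, z up, the work surface at z = 0. Lengths are in m, angles in rad, forces in N, time in s.
With the tool pointing down it reaches from about 0.35 to 0.9 m from the base axis. Payload 8.1 kg.
Tool frame: the origin (TCP) lies midway between the tips of the shut fingers; the grasp point (between the pads) lies 19 mm behind it; z points along the fingers, y is the line along which they close (so a half turn about z gives the same grasp; the last joint's range is limited). The gripper opens to 85 mm and grips with 20 to 120 N. Pads are 22 mm wide; open, the fingers measure 114 mm over their backs; the gripper's body (76 mm by 85 mm) begins 54 mm behind the grasp point. The pads swing forward as they close: fully open they stand 13 mm farther back than shut.
Start: joints at [-1.357, 0.434, 0.025, 1.573, -0.012, 1.134, -0.075], TCP at [0.195, 0.594, 0.231] pointing down, gripper open.
Joint ranges: [-2.62, 2.62], [-0.44, 2.09], [-1.27, 1.32], [0.08, 2.57], [-1.32, 4.46], [0.12, 2], [-2.74, 2.74]. Speed limits (rad/s): [2.22, 2.22, 3.01, 3.01, 3.14, 3.14, 3.14].

### API

Orientations are given as a unit quaternion [w, x, y, z].
In Python, from rig import env gives the robot as it stands.
- The arm moves only by the tool step_arm, never from a script. Its argument "moves" is a list of rows, each a list of 2 entries, a list of its own where there are three numbers: the shift along the tool's x, y, z in m, then the turn about the tool's z in degrees. A call has 1 to 20 rows; each row shifts and turns the commanded pose from where the row before left it, along the tool's axes as they then stand; what a row does not reach is not made up. A row lasts 1/8 s, in which the tool goes at most 62.5 mm and 10.7 degrees, less where a joint would pass 70% of its speed; a pose out of reach is approached as far as the arm can. A call is refused whole if a number of a shift passes 0.0625 or a number of a turn 10.7, either way. A call with a gripper value outside its range is refused whole. "jaw" is the finger opening in m, from 0 to 0.0854, set as the call begins (left out, the last holds). The fingers move at their own pace and stop on an object; "squeeze" is the grip in N (left out, the last holds). Time passes only in rows, so rows that do not move let the fingers close. It gives the time, the measured TCP pose, the force, the opening and the grip force at its end, in the units of the state.
- env.sense(): the state, without advancing time (a new reading comes with each control period).
- env.capture(name): name is "side" or "top"; returns the picture (384x512x3 uint8, blue, green, red); there is no depth.
- env.camera_info(name): a dict with "fx", "fy", "cx", "cy" (pixels), "R" (3x3) and "t" (3): a world point X has camera coordinates R X + t. Camera axes: x right, y down, z forward; pixel columns grow to the right and rows downward; lengths in m; the calibration is good to about 2 mm. A picture is of the moment at which its call begins. camera_info takes no time and is no camera call.
- env.close_job(): hands the job in; it is judged then, once.
The state is a dict: "time": time; "joint_positions": joint angles; "dq": joint speeds; "effort": joint torques, N m; "position": TCP position; "ee_rot": TCP orientation; "ft_force": force on the tool from outside, world axes, zero at the start; "torque": the same for the moment, N m; "width": finger opening in m; "finger_force": force on a finger pad.
Only numpy, scipy, OpenCV 4.12 (cv2) and the standard library are available. Lean on these libraries where they do the work, as an engineer would, in place of code of your own. Each camera call takes 0.05 s, during which the arm holds its last target. There are 200 camera calls.

### The job

The contact strip under the lowest octave of the little keyboard has just been renewed: check it by running the fingertips lightly along the front part of the first eight white keys, from the leftmost up to the eighth, sliding from each key onto the next without lifting off, so that each goes down far enough to sound, one after the other. Leave the black keys and the white keys farther up untouched, do not bear down hard, do not push the keyboard out of place or disturb the things lying around, and end clear of it with the keys sprung back up.

Things in the scene. Friction and masses are not known exactly. Their poses are not given: they have to be found in the camera images.
- keyboard: 25-key keyboard, full-size keys, 235 deep x 392 wide x 53 mm high, 2.2 kg, loose. Origin: centre of its underside, on the bench; x from key fronts to back panel, y along the row to the low (left) end, z up. 15 white keys, pitch 23.5 mm, tops z = 46, front edges x = -105, centre lines from y = +164.5 (lowest) to -164.5 mm. At each end of the row the case is 18 mm wide, 36 mm high
- sharps: the ten black keys together, each 11 mm wide; they begin at x = -53 mm of the keyboard's frame (52 mm behind the white keys' front edges) and rise to z = 58 mm; behind them a panel with knobs (z up to 68 mm) begins at x = +45. Origin: on their pivot rod under the panel, x = 85, z = 40 mm of the keyboard's frame
- upper_keys: the seven highest white keys together (9 to 15 from the left, the right half of the row); the first of them begins at y = -12 mm of the keyboard's frame. Origin: as sharps
- low_end (a point): point on top of the lowest (leftmost) white key at rest, middle of its width, 20 mm behind its front edge; in the keyboard's frame x = -85, y = +164.5, z = 46 mm
- octave_end (a point): the same point on the eighth white key from the left, where the octave ends; in the keyboard's frame x = -85, y = 0, z = 46 mm
- white_01 (a joint): white key 1 of 8 of the lowest octave, counted from the left, the lowest. Angle in rad: 0 up, sounds from 0.017, stop at 0.06. Hinge line 190 mm behind the front edge, so 20 mm behind that edge 0.017 is 2.9 mm down and 0.06 is 10 mm. Spring light: about 0.4 N to start, 0.8 N at the stop. The eight keys are alike
- white_02 (a joint): white key 2 of 8 of the lowest octave, counted from the left. Each key is 22.5 mm wide with a gap of 1 mm. Tops are slippery (friction about 0.2) but sides are square: a finger standing upright in a pressed key butts against the side of the next, while one leaning 35 to 45 degrees, tip trailing and hand ahead, pushes the next key down as it slides on
- white_03 (a joint): white key 3 of 8 of the lowest octave, counted from the left; angle as white_01
- white_04 (a joint): white key 4 of 8 of the lowest octave, counted from the left; angle as white_01
- white_05 (a joint): white key 5 of 8 of the lowest octave, counted from the left; angle as white_01
- white_06 (a joint): white key 6 of 8 of the lowest octave, counted from the left; angle as white_01
- white_07 (a joint): white key 7 of 8 of the lowest octave, counted from the left; angle as white_01
- white_08 (a joint): white key 8 of 8 of the lowest octave, counted from the left, the last of the octave; angle as white_01
- knob_cap: loose black knob cap, 16 mm diameter, 15 mm tall, standing on the keyboard's top panel behind the keys; origin: centre of its underside
- screwdriver: screwdriver 160 mm long lying on the bench in front of the left half of the keyboard, 26 mm thick handle; origin: middle of its length, on the bench
- solder_spool: standing spool of solder, 60 mm diameter, 46 mm tall, beside the keyboard; origin: centre of its underside
- flux_bottle: small capped bottle, 36 mm diameter, 75 mm tall, standing to the left of the keyboard; origin: centre of its underside
- cassette: audio cassette 100 x 64 x 12 mm lying flat on the bench in front of the right half of the keyboard; origin: centre of its underside
- multimeter: multimeter 140 x 72 x 39 mm lying on its back to the right of the keyboard; origin: centre of its underside
- pliers: small pliers, 150 mm long, 14 mm thick, lying flat to the left of the keyboard; origin: on the bench below the joint of the jaws

How it is judged:
On the way, in this order (a step that is already met when the one before it is completed fails the run):
1. the lowest white key is pressed down far enough to sound (value of joint white_01 above 0.017 rad), for 0.05 s.
2. white key 2 goes down far enough to sound, before key 1 has come all the way up (value of joint white_02 above 0.017 rad and value of joint white_01 above 0.005 rad), for 0.02 s.
3. white key 3 goes down far enough to sound, before key 2 has come all the way up (value of joint white_03 above 0.017 rad and value of joint white_02 above 0.005 rad), for 0.02 s.
4. white key 4 goes down far enough to sound, before key 3 has come all the way up (value of joint white_04 above 0.017 rad and value of joint white_03 above 0.005 rad), for 0.02 s.
5. white key 5 goes down far enough to sound, before key 4 has come all the way up (value of joint white_05 above 0.017 rad and value of joint white_04 above 0.005 rad), for 0.02 s.
6. white key 6 goes down far enough to sound, before key 5 has come all the way up (value of joint white_06 above 0.017 rad and value of joint white_05 above 0.005 rad), for 0.02 s.
7. white key 7 goes down far enough to sound, before key 6 has come all the way up (value of joint white_07 above 0.017 rad and value of joint white_06 above 0.005 rad), for 0.02 s.
8. white key 8 goes down far enough to sound, before key 7 has come all the way up (value of joint white_08 above 0.017 rad and value of joint white_07 above 0.005 rad), for 0.02 s.
At the end, for the whole second after the job is handed in: Each of the eight white keys is up again (below 0.006 rad), the keyboard and all the loose things are within 15 mm of where they stood, and the robot touches nothing (value of joint each of white_01, white_02, white_03, white_04, white_05, white_06, white_07, white_08 below 0.006 rad and distance of each of keyboard, knob_cap, screwdriver, solder_spool, flux_bottle, cassette, multimeter, pliers from where it was at the start of the episode below 0.015 m and linear speed of keyboard below 0.01 m/s).
It fails at once if a black key is touched with more than 0.35 N (contact force between any of the arm, the fingers and sharps above 0.35 N).
It fails at once if a white key above the eighth is touched with more than 0.35 N (contact force between any of the arm, the fingers and upper_keys above 0.35 N).
It fails at once if the robot bears on the keyboard with more than 15 N (contact force between any of the arm, the fingers and keyboard above 15 N).
It fails at once if the keyboard is shoved, lifted or carried more than 15 mm out of place (distance of keyboard from where it was at the start of the episode above 0.015 m).
It fails at once if one of the loose things lying around is moved more than 15 mm (distance of any of knob_cap, screwdriver, solder_spool, flux_bottle, cassette, multimeter, pliers from where it was at the start of the episode above 0.015 m).
It also fails if it takes over 35 s, if anything falls off the work surface, if the arm or the gripper's body presses on something with over 40 N, if the wrist force passes 120 N, or if a joint passes its speed limit or range.

## Working session

There is one attempt and no reset: what is moved stays moved. The work goes in short steps, Python scripts to look and compute and a tool call to move; the robot and the scene stay as the last step left them, time stands still between calls to the robot, and variables do not carry over. Pictures are saved under pics/ and viewed, at most 10 in all, crops included, and the job is handed in when it is done.

Besides the shell and the picture viewer there is one more tool, called as name(argument=value, ...), one argument or row to a line, values as JSON. step_arm: Moves the arm, as the interface text tells. Its arguments: {"type":"object","properties":{"moves":{"type":"array"},"jaw":{"type":"number"},"squeeze":{"type":"number"}},"required":["moves"]}

```bash
mkdir -p pics
python3 - <<'E'
from rig import env
import cv2
for n in("side","top"):
    cv2.imwrite(f"pics/{n}0.png",cv2.resize(env.capture(n),(800,600),interpolation=cv2.INTER_CUBIC)); print(n,env.camera_info(n))
s=env.sense();print(s)
E
```

```text
side {'fx': 441.2974363635128, 'fy': 441.2974363635128, 'cx': 248.77275539277986, 'cy': 191.67772103134598, 'R': array([[-0.94466864, -0.32802004,  0.0020016 ],
       [-0.24986598,  0.71561164, -0.6522783 ],
       [ 0.21252798, -0.61668699, -0.75797692]]), 't': array([0.52576565, 0.16720213, 1.05030944])}
top {'fx': 437.4050243194401, 'fy': 437.4050243194401, 'cx': 264.6661000759612, 'cy': 185.89356107921265, 'R': array([[-0.02953536, -0.99951664, -0.0097035 ],
       [-0.99735354,  0.03011388, -0.0661745 ],
       [ 0.06643472,  0.00772333, -0.99776088]]), 't': array([0.03603857, 0.54770476, 1.4262873 ])}
{'time': 0.1, 'joint_positions': array([-1.35655467,  0.43516863,  0.02497909,  1.57398068, -0.01161068,
        1.13399726, -0.07510803]), 'dq': array([ 0.00136922, -0.0013396 ,  0.00025477, -0.00492369, -0.00113137,
       -0.00082834,  0.00021358]), 'effort': array([ 3.79605481e-03, -6.71753383e+01,  1.02858849e+00, -3.16904318e+01,
        1.59045495e-02,  7.26600381e-03, -6.65535185e-05]), 'position': array([0.19464089, 0.59345639, 0.23060482]), 'ee_rot': array([-5.07782394e-05,  1.57801763e-01,  9.87470560e-01, -7.02550225e-04]), 'ft_force': array([ 0.17638423, -0.50422828,  0.15022986]), 'torque': array([ 0.02259368,  0.05542658, -0.04871783]), 'finger_force': 0.0, 'width': 0.0855385063460975}
```

View pics/side0.png

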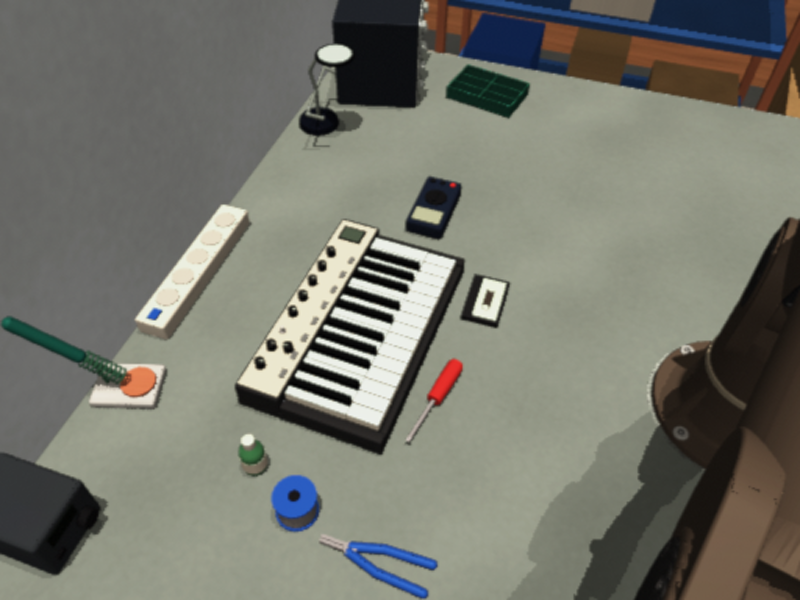

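View pics/top0.png

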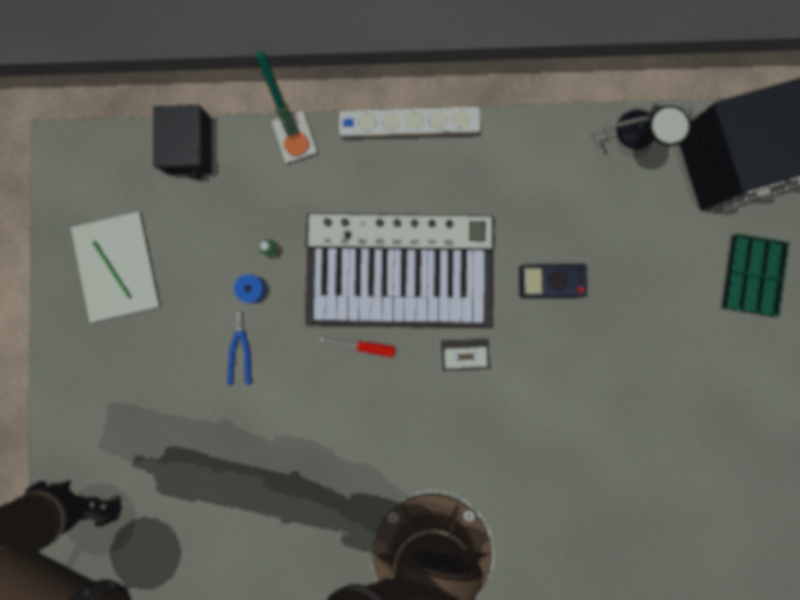

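The side view shows the keyboard with its low end towards the flux bottle and spool. In the top view it spans about (307..493, 214..326). I'll enlarge both views to read the corners.

Run:
```python
from rig import env
import cv2
a=env.capture("top")[130:215,190:322]; cv2.imwrite("pics/t1.png",cv2.resize(a,None,fx=6,fy=6,interpolation=cv2.INTER_CUBIC))
a=env.capture("side")[135:295,145:305]; cv2.imwrite("pics/s1.png",cv2.resize(a,(600,600),interpolation=cv2.INTER_CUBIC))
```

```text
(no output)
```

View pics/t1.png

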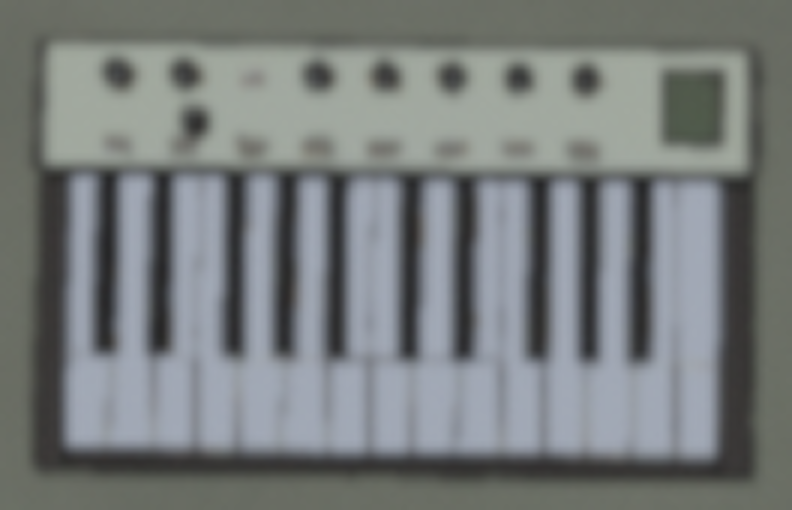

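View pics/s1.png

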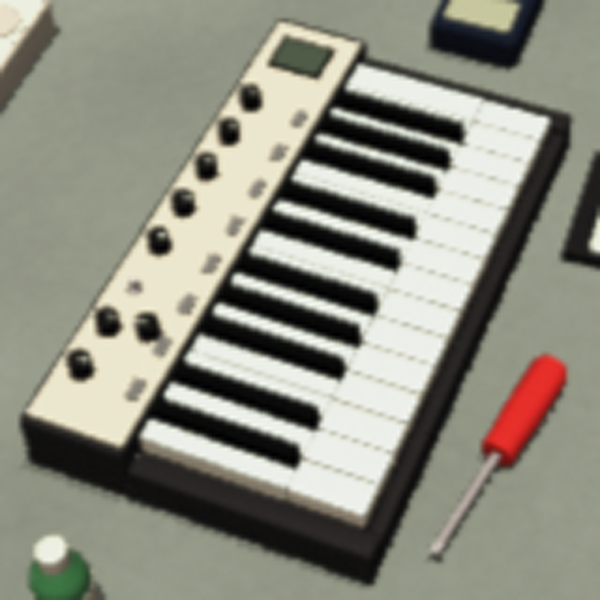

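```bash
cat > h.py <<'E'
from rig import env
import numpy as np
from scipy.optimize import least_squares
def proj(n,X):
    c=env.camera_info(n); p=c["R"]@X.T+c["t"][:,None]
    return np.c_[c["fx"]*p[0]/p[2]+c["cx"],c["fy"]*p[1]/p[2]+c["cy"]]
E
python3 - <<'E'
from h import *
W=176
kb=np.array([[-105,W,46],[-105,-W,46],[45,196,53],[117.5,196,53],[117.5,-196,53],[45,-196,53]])/1e3
top=(np.array([[64,450],[719,461],[42,167],[45,42],[748,50],[750,176]])+.5)/6-.5+[190,130]
side=(np.array([[363,522],[550,118],[122,445],[25,413],[283,22],[365,45]])+.5)/3.75-.5+[145,135]
def T(p,X):
    c,s=np.cos(p[2]),np.sin(p[2]); return X@np.array([[c,s,0],[-s,c,0],[0,0,1]])+[p[0],p[1],p[3]]
def f(p,sel=3):
    return np.r_[(proj("top",T(p,kb))-top).ravel() if sel&1 else [],(proj("side",T(p,kb))-side).ravel() if sel&2 else []]
for sel in(3,1,2):
    r=least_squares(f,[.6,0,0,0] ,args=(sel,),loss="soft_l1"); print(sel,r.x.round(4))
    if sel==3: print(f(r.x).reshape(-1,2).round(2)); P=r.x
P[3]=0
for n,q in dict(low=[-85,164.5,46],oct=[-85,0,46],k1=[-85,170,46],b12=[-85,152.75,46],b78=[-85,11.75,46]).items(): print(n,T(P,np.array([q])/1e3).round(4))
# objects in side/top view (800px pics): rough positions at z
def ray(n,uv,z):
    c=env.camera_info(n); d=c["R"].T@np.array([(uv[0]-c["cx"])/c["fx"],(uv[1]-c["cy"])/c["fy"],1]); C=-c["R"].T@c["t"]; return (C+d*(z-C[2])/d[2]).round(3)
for n,uv,z in(("flux",(265,246),.075),("spool",(250,289),.046),("scr0",(320,339),.013),("scr1",(395,350),.013)): print(n,ray("top",np.array(uv)*.64,z))
E
```

```text
3 [ 0.5904  0.0473 -0.0482 -0.0055]
[[ 0.66 -0.46]
 [-0.01 -0.3 ]
 [-0.83  0.43]
 [-0.69 -0.79]
 [ 2.31 -0.11]
 [ 1.74  1.02]
 [ 0.3  -1.12]
 [ 0.11  0.99]
 [ 0.18  3.31]
 [-1.82  1.82]
 [-0.55 -0.93]
 [ 1.1  -0.48]]
1 [ 0.5922  0.0494 -0.0435 -0.0228]
2 [ 0.5949  0.0365 -0.0519 -0.0173]
low [[0.5134 0.2157 0.046 ]]
oct [[0.5055 0.0514 0.046 ]]
k1 [[0.5137 0.2212 0.046 ]]
b12 [[0.5129 0.204  0.046 ]]
b78 [[0.5061 0.0632 0.046 ]]
flux [0.645 0.32  0.075]
spool [0.56  0.359 0.046]
scr0 [0.452 0.22  0.013]
scr1 [0.424 0.063 0.013]
```

Run:
```python
from h import *
W=175.75
def ray(n,uv,z):
    c=env.camera_info(n); d=c["R"].T@np.array([(uv[0]-c["cx"])/c["fx"],(uv[1]-c["cy"])/c["fy"],1]); C=-c["R"].T@c["t"]; return (C+d*(z-C[2])/d[2])
t=lambda p:(np.array(p)+.5)/6-.5+[190,130]
s=lambda p:(np.array(p)+.5)/3.75-.5+[145,135]
for n,f,a,b in(("top",t,(64,450),(719,461)),("side",s,(363,522),(550,118))):
    A,B=ray(n,f(a),.046),ray(n,f(b),.046); e=(A-B)[:2]; L=np.linalg.norm(e); print(n,A.round(4),B.round(4),"len",L.round(4),"yaw",np.arctan2(-e[0],e[1]).round(4),"mid",((A+B)/2).round(4))
for p,nm in(((42,167),"pfl"),((45,42),"pbl"),((748,50),"pbr"),((750,176),"pfr")):print(nm,ray("top",t(p),.053).round(4))
for p,nm in(((122,445),"pfl"),((25,413),"pbl"),((283,22),"pbr"),((365,45),"pfr")):print(nm,ray("side",s(p),.053).round(4))
# key boundaries on front line in top crop
for u in(108,151,195,238,282,326,370,413,457,501): print(u,ray("top",t((u,452+ (u-64)*.0168)),.046).round(4)[:2])
# triangulate both-view white corners
for p,q in(((64,450),(363,522)),((719,461),(550,118))):
    a0,a1=ray("top",t(p),0),ray("top",t(p),.1); b0,b1=ray("side",s(q),0),ray("side",s(q),.1)
    M=np.c_[(a1-a0),-(b1-b0)]; x=np.linalg.lstsq(M,b0-a0,rcond=None)[0]; print("tri",(a0+x[0]*(a1-a0)).round(4),(b0+x[1]*(b1-b0)).round(4))
```

```text
top [0.4924 0.2295 0.046 ] [ 0.476  -0.1229  0.046 ] len 0.3528 yaw -0.0465 mid [0.4842 0.0533 0.046 ]
side [0.4925 0.2341 0.046 ] [ 0.4773 -0.1216  0.046 ] len 0.356 yaw -0.0429 mid [0.4849 0.0563 0.046 ]
pfl [0.6454 0.2373 0.053 ]
pbl [0.7135 0.2344 0.053 ]
pbr [ 0.6972 -0.146   0.053 ]
pfr [ 0.6287 -0.1445  0.053 ]
pfl [0.6468 0.236  0.053 ]
pbl [0.713  0.2346 0.053 ]
pbr [ 0.693  -0.1455  0.053 ]
pfr [ 0.6262 -0.1423  0.053 ]
108 [0.4902 0.2058]
151 [0.4892 0.1826]
195 [0.4881 0.1589]
238 [0.487  0.1357]
282 [0.4859 0.112 ]
326 [0.4848 0.0884]
370 [0.4837 0.0647]
413 [0.4826 0.0415]
457 [0.4815 0.0179]
501 [ 0.4804 -0.0058]
tri [0.4926 0.2305 0.0398] [0.4938 0.2308 0.0399]
tri [ 0.476  -0.123   0.0449] [ 0.4775 -0.1227  0.0448]
```

step_arm(
  moves=[
    [[0, 0, 0], -7.8],
    [[0, 0, 0], -7.8],
    [[-0.0336, -0.0354, 0], 0],
    [[-0.0336, -0.0354, 0], 0],
    [[-0.0336, -0.0354, 0], 0],
    [[-0.0336, -0.0354, 0], 0],
    [[-0.0336, -0.0354, 0], 0],
    [[-0.0336, -0.0354, 0], 0],
    [[-0.0336, -0.0354, 0], 0],
    [[-0.0336, -0.0354, 0], 0],
    [[-0.0336, -0.0354, 0], 0],
    [[-0.0336, -0.0354, 0], 0],
    [[0, 0, 0.04], 0],
    [[0, 0, 0.04], 0],
    [[0, 0, 0.04], 0],
    [[0, 0, 0], 0],
  ],
  jaw=0,
  squeeze=20,
)

```text
time: 2.2
position: [0.5126, 0.2242, 0.1089]
ee_rot: [-0.003, 0.022, 1.0, -0.002]
ft_force: [0.6, 0.2, 0.5]
width: -0.0003
finger_force: 0.0
```

Run:
```python
from h import *
import cv2
a=env.capture("side")[150:300,170:320]; a=cv2.resize(a,(600,600),interpolation=cv2.INTER_CUBIC)
b=cv2.resize(env.capture("top")[140:220,180:260],(200,200),interpolation=cv2.INTER_CUBIC)
a=np.hstack([a,np.vstack([b,np.zeros((400,200,3),np.uint8)])]); cv2.imwrite("pics/s2.png",a)
s=env.sense();print(s["position"],s["ee_rot"],s["ft_force"],s["joint_positions"])
```

```text
[0.5150058  0.22543625 0.11218315] [1.46194513e-04 2.23396306e-02 9.99750426e-01 7.17181145e-05] [-0.15630934  0.9511015   0.41280509] [-0.59151061  0.46110062  0.11481819  1.8724666  -0.07030755  0.81156209
  1.08594178]
```

View pics/s2.png

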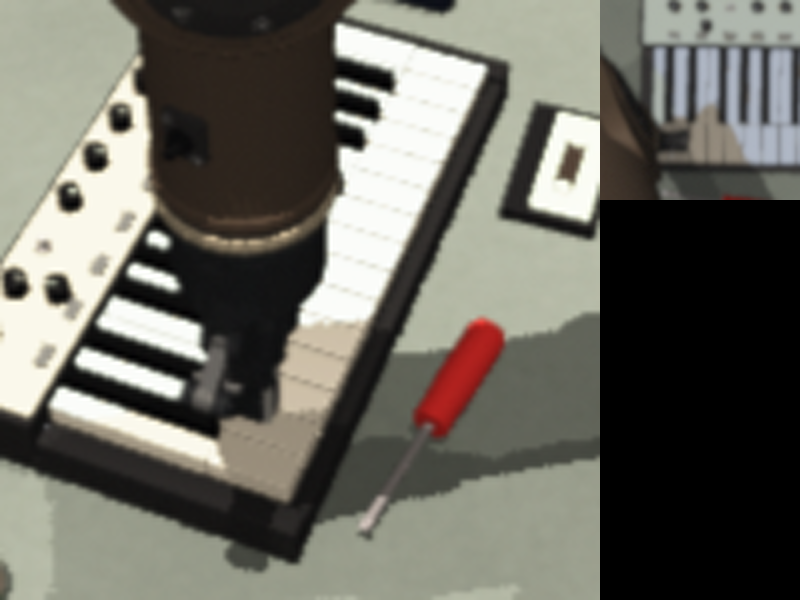

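step_arm(
  moves=[
    [[0, 0, 0.02], 0],
    [[0, 0, 0.02], 0],
    [[0, 0, 0.015], 0],
    [[0, 0, 0.005], 0],
    [[0, 0, 0], 0],
    [[0, 0, 0], 0],
  ],
)

```text
time: 3.05
position: [0.5151, 0.2255, 0.052]
ee_rot: [0.001, 0.022, 1.0, 0.0]
ft_force: [0.8, 0.7, 0.5]
width: -0.0
finger_force: 0.0
```

Run:
```python
from h import *
import cv2
a=env.capture("side")[190:300,170:320]; a=cv2.resize(a,(800,587),interpolation=cv2.INTER_CUBIC)
cv2.imwrite("pics/s3.png",a)
s=env.sense();print(s["position"],s["ft_force"])
```

```text
[0.51505496 0.22549193 0.05199214] [ 0.33704208  0.02878667 -0.62192677]
```

View pics/s3.png

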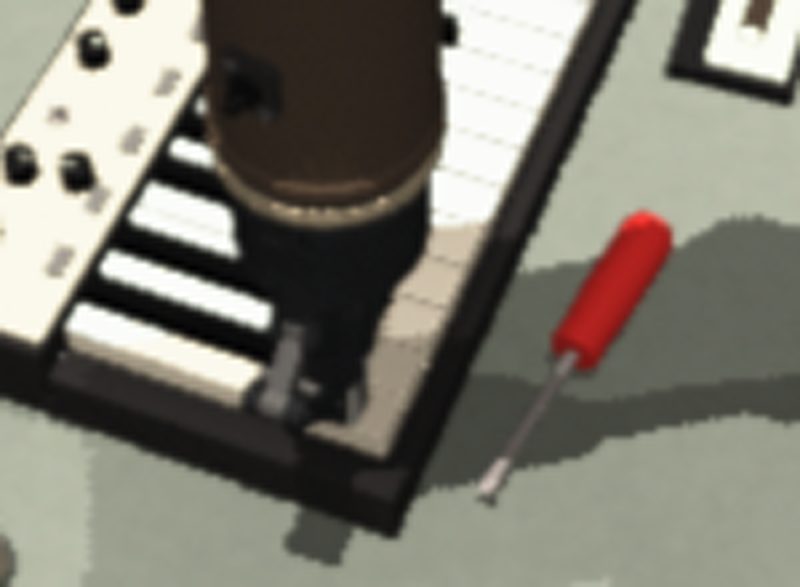

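Run:
```python
from h import *
import cv2
p=np.array([.51505,.2255,.052]); tx=np.array([-.999,.0455,0]); ty=np.array([.0455,.999,0])
f=lambda X:((proj("side",X)-[170,190]+.5)*[800/150,587/110]).round(0)
print(f(np.array([p]+[p+a*tx*.011+b*ty*.0145 for a in(1,-1) for b in(1,-1)])))
C=np.array([.4845,.0540,.046])
k=lambda x,s,z=0: C-tx*x+ty*s+[0,0,z]
print("key1 front L,R, sharp-front row L", f(np.array([k(0,.17575),k(0,.15325),k(.052,.17575),k(.052,.15325),k(.052,.160,.012)])))
```

```text
[[340. 410.]
 [350. 447.]
 [377. 390.]
 [302. 430.]
 [329. 374.]]
key1 front L,R, sharp-front row L [[387. 441.]
 [408. 398.]
 [273. 401.]
 [295. 358.]
 [287. 356.]]
```

step_arm(
  moves=[
    [[0, 0, -0.02], 0],
    [[0, 0, 0], 0],
    [[0, 0, 0], 0],
    [[0, 0, 0], 0],
  ],
  jaw=0.06,
)

```text
time: 3.6
position: [0.5143, 0.2251, 0.0709]
ee_rot: [-0.0, 0.022, 1.0, -0.0]
ft_force: [1.3, -0.6, -0.3]
width: 0.0599
finger_force: 0.0
```

Run:
```python
from h import *
import cv2
a=env.capture("side")[190:300,170:320]; a=cv2.resize(a,(800,587),interpolation=cv2.INTER_CUBIC)
a=cv2.convertScaleAbs(255*(a/255.)**.5)
cv2.imwrite("pics/s4.png",a)
s=env.sense();print(s["time"],s["position"],s["width"])
```

```text
3.65 [0.5142741  0.22510813 0.07084043] 0.06010271903192082
```

View pics/s4.png

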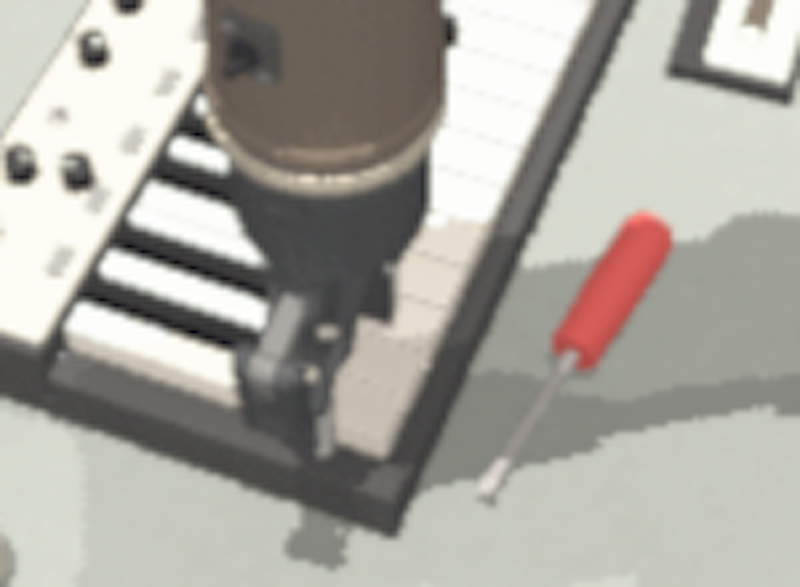

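step_arm(
  moves=[
    [[0.003, 0.002, 0], 0],
    [[0, 0, 0], 0],
    [[0, 0, 0], 0],
    [[0, 0, 0.02], 0],
    [[0, 0, 0.003], 0],
    [[0, 0, 0], 0],
    [[0, 0, 0], 0],
  ],
  jaw=0,
)

```text
time: 4.53
position: [0.5121, 0.2275, 0.0489]
ee_rot: [0.0, 0.022, 1.0, 0.0]
ft_force: [0.0, -0.2, -0.3]
width: 0.0001
finger_force: 0.0
```

step_arm(
  moves=[
    [[0, 0, 0.004], 0],
    [[0, 0, 0.002], 0],
    [[0, 0, 0.0015], 0],
    [[0, 0, 0], 0],
    [[0, 0, 0], 0],
  ],
)

```text
time: 5.15
position: [0.5117, 0.2274, 0.0408]
ee_rot: [-0.0, 0.022, 1.0, 0.0]
ft_force: [1.0, -0.4, 0.3]
width: 0.0001
finger_force: 0.3
```

Run:
```python
from h import *
F=[]
for i in range(4): env.capture("side"); s=env.sense(); F.append(s["ft_force"])
print(s["time"],s["position"],np.array(F).round(2),np.mean(F,0))
```

```text
5.35 [0.51173313 0.22741374 0.04086954] [[-0.47 -0.27  1.29]
 [-0.32  0.36  0.66]
 [ 0.74 -0.35  1.41]
 [ 0.2   1.1  -0.3 ]] [0.03327837 0.21162332 0.76589574]
```

step_arm(
  moves=[
    [[0, 0, 0.0015], 0],
    [[0, 0, 0], 0],
    [[0, 0, 0], 0],
    [[0, 0, -0.0035], 0],
    [[0, 0, -0.0035], 0],
    [[0, 0, 0], 0],
    [[0, 0, 0], 0],
  ],
)

```text
time: 6.22
position: [0.5117, 0.2274, 0.0463]
ee_rot: [0.0, 0.022, 1.0, 0.0]
ft_force: [0.3, 0.2, 0.9]
width: -0.0002
finger_force: 0.0
```

step_arm(
  moves=[
    [[0, -0.007, 0], 0],
    [[0, -0.007, 0], 0],
    [[0, -0.007, 0], 0],
    [[0, 0, 0], 0],
    [[0, 0, 0], 0],
  ],
)

```text
time: 6.85
position: [0.5108, 0.2065, 0.0463]
ee_rot: [0.0, 0.022, 1.0, 0.0]
ft_force: [-1.1, -0.8, 0.3]
width: -0.0005
finger_force: 0.0
```

step_arm(
  moves=[
    [[0, 0, 0.0035], 0],
    [[0, 0, 0.0035], 0],
    [[0, 0, 0], 0],
    [[0, 0, 0], 0],
  ],
)

```text
time: 7.35
position: [0.5107, 0.2066, 0.0393]
ee_rot: [-0.0, 0.022, 1.0, 0.0]
ft_force: [-0.6, 1.0, 1.0]
width: -0.0003
finger_force: 0.7
```

Run:
```python
from h import *
import cv2
F=[]
for i in range(5): I=env.capture("side"); s=env.sense(); F.append(s["ft_force"])
print(s["time"],s["position"],np.mean(F,0),s["finger_force"])
a=cv2.resize(I[190:300,170:320],(800,587),interpolation=cv2.INTER_CUBIC)
cv2.imwrite("pics/s5.png",cv2.convertScaleAbs(255*(a/255.)**.6))
```

```text
7.6 [0.51076505 0.20654028 0.03940195] [-0.09170571  0.66174058  1.46195681] 0.7185333338566124
```

View pics/s5.png

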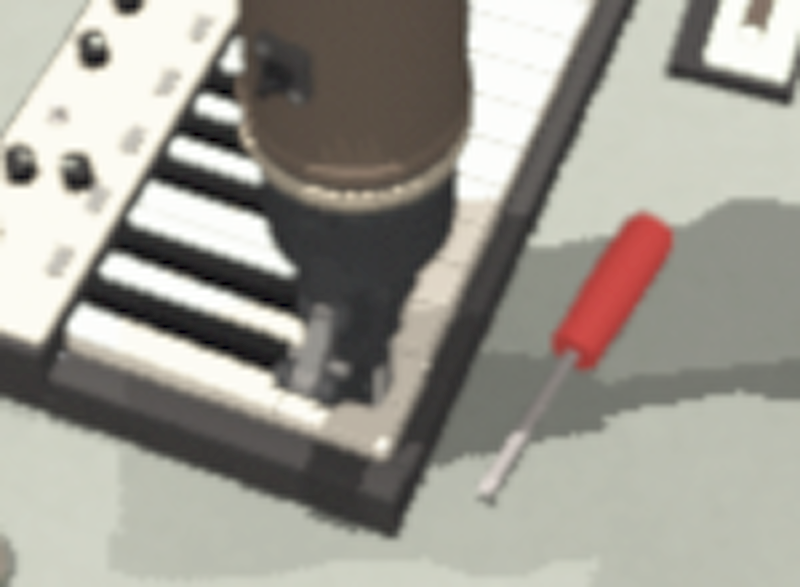

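Force is about 1.5 N with both keys down, against about 0.8 N for one, so the pair is pressed. Continuing along the row.

step_arm(
  moves=[
    [[0, 0, -0.0035], 0],
    [[0, 0, -0.0035], 0],
    [[0, 0, 0], 0],
    [[0, -0.008, 0], 0],
    [[0, -0.008, 0], 0],
    [[0, -0.0075, 0], 0],
    [[0, 0, 0], 0],
    [[0, 0, 0.0035], 0],
    [[0, 0, 0.0035], 0],
    [[0, 0, 0], 0],
    [[0, 0, 0], 0],
  ],
)

```text
time: 8.98
position: [0.5097, 0.1832, 0.0393]
ee_rot: [-0.0, 0.022, 1.0, 0.0]
ft_force: [0.1, 1.0, 1.0]
width: -0.0002
finger_force: 0.7
```

Run:
```python
from h import *
F=[]
for i in range(5): I=env.capture("side"); s=env.sense(); F.append(s["ft_force"])
print(s["time"],s["position"],np.mean(F,0),s["finger_force"])
```

```text
9.225 [0.50971387 0.1831572  0.03939775] [-0.22526453  0.94575907  1.35755653] 0.7188528432743624
```

step_arm(
  moves=[
    [[0, 0, -0.0035], 0],
    [[0, 0, -0.0035], 0],
    [[0, 0, 0], 0],
    [[0, -0.008, 0], 0],
    [[0, -0.008, 0], 0],
    [[0, -0.0075, 0], 0],
    [[0, 0, 0], 0],
    [[0, 0, 0.0035], 0],
    [[0, 0, 0.0035], 0],
    [[0, 0, 0], 0],
    [[0, 0, 0], 0],
  ],
)

```text
time: 10.6
position: [0.5086, 0.1597, 0.0393]
ee_rot: [-0.0, 0.022, 1.0, 0.0]
ft_force: [0.5, 0.6, 1.2]
width: 0.0002
finger_force: 0.7
```

Run:
```python
from h import *
F=[]
for i in range(5): I=env.capture("side"); s=env.sense(); F.append(s["ft_force"])
print(s["time"],s["position"],np.mean(F,0),s["finger_force"])
```

```text
10.85 [0.50863907 0.15967669 0.03937893] [-0.22452243  0.31379041  1.83204654] 0.7156310736900195
```

step_arm(
  moves=[
    [[0, 0, -0.0035], 0],
    [[0, 0, -0.0035], 0],
    [[0, 0, 0], 0],
    [[0, -0.008, 0], 0],
    [[0, -0.008, 0], 0],
    [[0, -0.0075, 0], 0],
    [[0, 0, 0], 0],
    [[0, 0, 0.0035], 0],
    [[0, 0, 0.0035], 0],
    [[0, 0, 0], 0],
    [[0, 0, 0], 0],
  ],
)

```text
time: 12.22
position: [0.5076, 0.1362, 0.0392]
ee_rot: [-0.0, 0.022, 1.0, 0.0]
ft_force: [-0.6, 0.3, 0.9]
width: -0.0001
finger_force: 0.7
```

step_arm(
  moves=[
    [[0, 0, -0.0035], 0],
    [[0, 0, -0.0035], 0],
    [[0, 0, 0], 0],
    [[0, -0.008, 0], 0],
    [[0, -0.008, 0], 0],
    [[0, -0.0075, 0], 0],
    [[0, 0, 0], 0],
    [[0, 0, 0.0035], 0],
    [[0, 0, 0.0035], 0],
    [[0, 0, 0], 0],
    [[0, 0, 0], 0],
  ],
)

```text
time: 13.6
position: [0.5066, 0.1128, 0.0393]
ee_rot: [-0.0, 0.022, 1.0, 0.0]
ft_force: [0.1, -0.5, 1.0]
width: 0.0004
finger_force: 0.7
```

step_arm(
  moves=[
    [[0, 0, -0.0035], 0],
    [[0, 0, -0.0035], 0],
    [[0, 0, 0], 0],
    [[0, -0.008, 0], 0],
    [[0, -0.008, 0], 0],
    [[0, -0.0075, 0], 0],
    [[0, 0, 0], 0],
    [[0, 0, 0.0035], 0],
    [[0, 0, 0.0035], 0],
    [[0, 0, 0], 0],
    [[0, 0, 0], 0],
  ],
)

```text
time: 14.98
position: [0.5055, 0.0893, 0.0393]
ee_rot: [-0.0, 0.022, 1.0, 0.0]
ft_force: [-0.6, 0.4, 1.8]
width: 0.0001
finger_force: 0.7
```

Run:
```python
from h import *
import cv2
F=[]
for i in range(3): I=env.capture("side"); s=env.sense(); F.append(s["ft_force"])
print(s["time"],s["position"],np.mean(F,0),s["finger_force"])
a=cv2.resize(I[150:300,145:320],(700,600),interpolation=cv2.INTER_CUBIC)
cv2.imwrite("pics/s6.png",cv2.convertScaleAbs(255*(a/255.)**.6))
```

```text
15.125 [0.50552032 0.08925576 0.03937476] [0.18115391 0.77523111 1.00148073] 0.7149943913100287
```

View pics/s6.png

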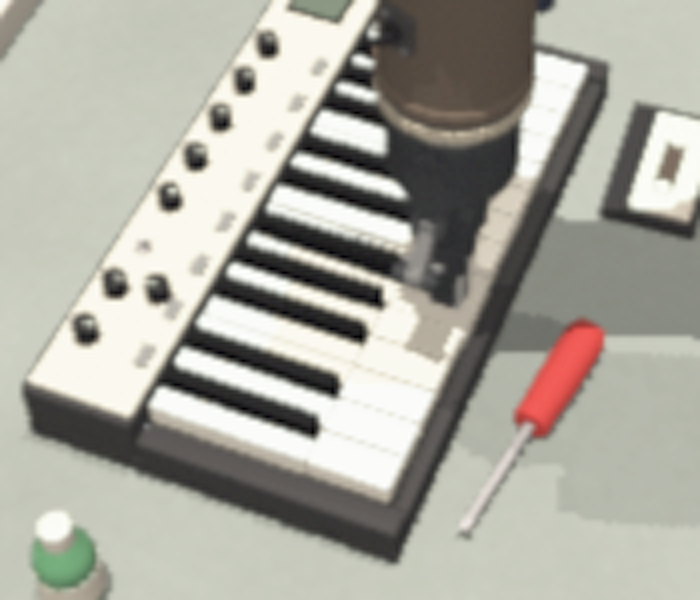

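The keyboard hasn't moved and the finger is on keys 6 and 7. Last pair next, then a straight lift.

step_arm(
  moves=[
    [[0, 0, -0.0035], 0],
    [[0, 0, -0.0035], 0],
    [[0, 0, 0], 0],
    [[0, -0.008, 0], 0],
    [[0, -0.008, 0], 0],
    [[0, -0.0075, 0], 0],
    [[0, 0, 0], 0],
    [[0, 0, 0.0035], 0],
    [[0, 0, 0.0035], 0],
    [[0, 0, 0], 0],
    [[0, 0, 0], 0],
  ],
)

```text
time: 16.5
position: [0.5045, 0.0658, 0.0393]
ee_rot: [-0.0, 0.022, 1.0, 0.0]
ft_force: [-0.3, -0.1, 0.8]
width: 0.0001
finger_force: 0.7
```

step_arm(
  moves=[
    [[0, 0, -0.005], 0],
    [[0, 0, -0.02], 0],
    [[0, 0, -0.04], 0],
    [[0, 0, -0.04], 0],
    [[0, 0, 0], 0],
    [[0, 0, 0], 0],
    [[0, 0, 0], 0],
  ],
)

```text
time: 17.38
position: [0.5037, 0.0654, 0.1433]
ee_rot: [-0.001, 0.022, 1.0, -0.0]
ft_force: [0.1, -0.4, -0.3]
width: -0.0003
finger_force: 0.0
```

Run:
```python
from h import *
s=env.sense();print(s["time"],s["position"],s["dq"].round(3)); print(env.close_job())
```

```text
17.375 [0.50365071 0.06539436 0.14331268] [ 0.     0.002 -0.001 -0.     0.002 -0.001 -0.001]
the job is handed in; nothing more can be done
None
```

The job is handed in at 17.4 s with no verdict returned: by TCP height and contact force, keys 1 to 8 each went down about 6.5 mm in order, though not as the continuous leaning slide you asked for — the moves cannot tilt the tool, so I pressed key 1 and then each neighbouring pair together, rising to key-top level (possibly just off the keys) to glide on, so keys 1–7 went down twice; the arm ended about 10 cm above the keys, and the keyboard looked unmoved in the last picture, taken before the final pair.

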